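Lock an offcut in a bench marking press and press the plunger

ROBOT

A 6-joint arm with a two-finger parallel gripper is mounted at the origin on the work surface. World frame = base frame: x ahead of the robot, y to its left, z up, the work surface at z = 0. Lengths are in mm, angles in degrees, forces in N, time in s.
With the tool pointing down it reaches from about 275 to 725 mm from the base axis. Payload 5.6 kg.
Tool frame: the origin (TCP) lies midway between the tips of the shut fingers; the grasp point (between the pads) lies 19 mm behind it (grasp_offset is the distance from the TCP to the grasp point, in mm); z points along the fingers, y is the line along which they close (so a half turn about z gives the same grasp; the last joint's range is limited). The gripper opens to 85 mm and grips with 20 to 120 N. Pads are 22 mm wide; open, the fingers measure 114 mm over their backs; the gripper's body (76 mm by 85 mm) begins 54 mm behind the grasp point. The pads swing forward as they close: fully open they stand 13 mm farther back than shut.
Start: joints at [91.708, 14.616, 6.199, 0, -81.583, -16.306], TCP at [138.601, 532.243, 231.283] pointing down, gripper open.
Joint ranges: [-168.99, 168.99], [-69.2, 112.95], [-62.41, 85.93], [-164.36, 98.24], [-168.68, -3.75], [-174.98, 174.98]. Speed limits (degrees/s): [147.25, 147.25, 180, 180, 180, 180].

INTERFACE

Orientations are given as a 3x3 rotation matrix whose columns are the frame's x, y, z axes.
In Python, from workcell import sense, get_image, close_job, grasp_offset gives the robot as it stands.
- The arm moves only by the tool play_rows, never from a script. Its argument "moves" is a list that holds one entry, the list of rows, each a list of 5 numbers: the shift along the world's x, y, z as a fraction of full scale, then the turn about the world's z as a fraction of full scale, then the opening, from 0 (shut) to 1 (fully open). In form: [[[x, y, z, spin, fingers], ...]]. A call has 1 to 20 rows; each row shifts and turns the commanded pose from where the row before left it; what a row does not reach is not made up. Full scale, the value 1, is 0.2 m for a shift and 0.5 rad for a turn. A row lasts 1/10 s, in which the tool goes at most 50 mm and 8.59 degrees, less where a joint would pass 70% of its speed; a pose out of reach is approached as far as the arm can. A call with a number of a shift or a turn outside -1 to 1 is refused whole. A call with a gripper value outside its range is refused whole. The fingers move at their own pace and stop on an object; "grip_force" is the grip in N (left out, the last holds). Time passes only in rows, so rows that do not move let the fingers close. It gives the time, the measured TCP pose, the force, the opening and the grip force at its end, in the units of the state.
- sense(): the state, without advancing time (a new reading comes with each control period).
- get_image(name): name is "side" or "top" or "wrist"; returns a dict with "img" (480x640x3 uint8, red, green, blue), "mtx" (3x3 intrinsics, pixels), "view" (4x4, takes a point from world to camera coordinates). Camera axes: x right, y up, looking along -z (the intrinsics and any distortion apply to the point x, -y, -z); pixel columns grow to the right and rows downward; lengths in mm; the calibration is good to about 2 mm. A picture is of the moment at which its call begins. There is no depth.
- close_job(): hands the job in; it is judged then, once.
The state is a dict: "time_s": time; "joint_positions": joint angles; "joint_vel": joint speeds; "joint_efforts": joint torques, N m; "tool_pos": TCP position; "ee_rot": TCP orientation; "wrist_force": force on the tool from outside, world axes, zero at the start; "ft_torque": the same for the moment, N m; "opening": finger opening in mm; "grasp_force": force on a finger pad.
Only numpy, scipy, OpenCV 4.12 (cv2) and the standard library are available. Lean on these libraries where they do the work, as an engineer would, in place of code of your own. Each camera call takes 0.05 s, during which the arm holds its last target. There are 200 camera calls.

TASK

Centre-mark the closed box-section offcut: lay it, the way up it stands, along the tray of the marking press's carriage, flip the cam lever over to free the way, slide the carriage fully home under the punch and flip the lever back down fully to lock it there. Only then press the spring plunger fully down to its stop, and let it come back up. Leave the box section locked in place under the punch, and leave the other things on the bench where they are.

Things in the scene. Friction and masses are not known exactly. Their poses are not given: they have to be found in the camera images.
- box_section: The workpiece: a closed rectangular steel tube (hollow, open at its two ends), 120 mm long (its x axis), 40 mm wide (y), 50 mm tall (z), about 0.5 kg. Origin: centre of its underside. It starts standing 50 mm tall on the bench, at any yaw, in one of three places to the left of the press; the angle and channel offcuts lie in the other two.
- press: Grey marking press fixed to the bench (place, yaw vary). Origin on the bench top; at yaw 0 x points away from the robot, y left, z up. Base plate x -140..150, y -187..143 mm, 20 mm thick; carriage slides along +y. A column 50 x 50 mm at (120, 75) carries an overarm (y 52..98, z 124..166 mm, from x -30 mm) with the plunger at (0, 75). Cam lever in front, hinge at x -115 mm.
- tray (a point): Centre of the carriage's tray floor, 36 mm above the bench, axes as the press; at press x 0, y -75 mm + carriage value. Box section lies flat with its length along x, inside a space 134 mm long between end stops and 52 mm wide between side rails, all 14 mm high; the rails stand only 36 to 70 mm from the centre, so the middle 72 mm is open for fingers.
- carriage_post (a point): Top centre of the carriage's upright steel post, 18 mm in diameter, 60 mm tall, top 92 mm above the bench, standing 90 mm to -y (press axes) of the tray's centre on a tongue of the carriage. Pinch it or push it to slide the carriage.
- carriage (a joint): Slide along the press's +y, m: 0 = fully parked, 0.150 = fully home on its end stop, tray centre under the punch. Starts 0 to 0.03. Friction about 3 N, stays where left. With the lever down, the lever's dog (a steel tongue) blocks it at about 0.047.
- lever (a joint): Cam lever, rad: 0 = free (handle leans 0.6 rad to -x, dog raised), 1.2 = locked (leans 0.6 to +x, dog down behind the carriage). Stops at both ends, stays where left. Starts 0.6 to 1.2. Hinge along y at press x -115, z 50 mm, friction 0.13 N m (2 N at the ball). With the carriage part-way its dog lands on the carriage and it cannot lock.
- lever_ball (a point): Centre of the black ball, 26 mm in diameter, on the lever's 12 mm round handle, 85 mm from the hinge, at press y -20 mm. Height 120 mm at both ends of the swing, 135 mm midway; press x -163 mm when free, -67 mm when locked. Push or pinch it.
- plunger (a joint): Spring plunger, m: 0 = up, 0.024 = down on its stop. Starts at 0 and springs back. It takes about 3 N to start and about 20 N to reach the stop with a workpiece below.
- plunger_top (a point): Top centre of the plunger's black mushroom head, 50 mm in diameter, 215 mm above the bench when up; press it straight down. The flat of its top is 36 mm across.
- punch_tip: The sprung steel punch point under the plunger, 12 mm in diameter. Origin: its lower end, 103 mm above the bench when up, 17 mm above a box section in the tray; it touches the box section and yields when the plunger is pressed.
- angle_section: Bystander: steel L-shaped angle offcut, 120 x 44 mm, 50 mm tall. Origin: centre of its underside.
- channel_section: Bystander: steel U-shaped channel offcut, open upward, 120 x 44 mm, 40 mm tall. Origin: centre of its underside.
- spray_can: Bystander: upright spray can, 64 mm in diameter, 190 mm tall, between the press and the robot's left. Origin: centre of its underside.
- paste_jar: Bystander: small jar, 42 mm in diameter, 65 mm tall, standing on the back of the press's base plate. Origin: centre of its underside.
- hammer: Bystander: hammer lying on the bench to the right. Origin: on its underside.
- wire_brush: Bystander: wooden brush lying on the bench between robot and offcuts. Origin: on its underside.
- wrench: Bystander: wrench lying on the bench between robot and press. Origin: on its underside.
Not all that is in view belongs to the job. What is shaped like the box_section but green is not meant.

How it is judged (in metres and radians):
On the way, in this order (a step that is already met when the one before it is completed fails the run):
1. the box section lies flat in the tray, the carriage is fully home and the lever is fully locked (x of box_section in the frame of tray between -0.011 and 0.011 m and y of box_section in the frame of tray between -0.01 and 0.01 m and z of box_section in the frame of tray between -0.004 and 0.004 m and angle between box_section's own z axis and vertical below 0.06 rad and angle between the x axis of box_section and the x axis of tray, either way round below 0.2 rad and value of joint carriage above 0.144 m and value of joint lever above 1.1 rad), for 0.2 s.
2. the plunger is pressed down to its stop, its tip on the box section, the carriage locked home (all of step 1 and value of joint plunger above 0.0225 m and contact force between punch_tip and box_section above 1 N), for 0.1 s.
At the end, for the whole second after the job is handed in: The box section lies flat, released, in the tray (11 mm along, 10 mm across, 4 mm in height, 0.2 rad in yaw), the carriage is home (over 0.144 m), the lever locked (over 1.1 rad), and the plunger, having been pressed to its stop (over 22.5 mm), is back up (under 2 mm) (all of step 1 and value of joint plunger below 0.002 m and linear speed of box_section below 0.01 m/s); the robot touches nothing.
It fails at once if the plunger is pressed while the lever is not locked or the carriage not home (value of joint plunger above 0.01 m and not (value of joint carriage above 0.144 m and value of joint lever above 1.1 rad)).
It fails at once if another thing on the bench is moved by more than 30 mm (distance of any of angle_section, channel_section, spray_can, paste_jar, hammer, wire_brush, wrench from where it was at the start of the episode above 0.03 m).
It also fails if it takes over 72 s, if anything falls off the work surface, if the arm or the gripper's body presses on something with over 40 N, if the wrist force passes 120 N, or if a joint passes its speed limit or range.

## Working session

There is one attempt and no reset: what is moved stays moved. The work goes in short steps, Python scripts to look and compute and a tool call to move; the robot and the scene stay as the last step left them, time stands still between calls to the robot, and variables do not carry over. Pictures are saved under pics/ and viewed, at most 10 in all, crops included, and the job is handed in when it is done.

Besides the shell and the picture viewer there is one more tool, called after "Emit:" as name(argument=value, ...) on one line, values as JSON. play_rows: Moves the arm, as the interface text tells. Its arguments: {"type":"object","properties":{"moves":{"type":"array","items":{"type":"array","items":{"type":"array","items":{"type":"number","minimum":-1,"maximum":1}}}},"grip_force":{"type":"number"}},"required":["moves"]}

```bash
mkdir -p pics; cat > h.py <<'E'
import numpy as np, cv2, json
from workcell import sense, get_image, close_job, grasp_offset
def snap(n, f):
    d=get_image(n); cv2.imwrite('pics/'+f+'.png', cv2.cvtColor(np.asarray(d['img']),cv2.COLOR_RGB2BGR))
    np.savez('pics/'+f+'.npz', mtx=d['mtx'], view=d['view'], img=d['img'])
    return d
def load(f):
    return np.load('pics/'+f+'.npz')
def proj(d,P):
    P=np.atleast_2d(np.array(P,float)); V=np.array(d['view']); c=P@V[:3,:3].T+V[:3,3]
    c=c*[1,-1,-1]; u=c@np.array(d['mtx']).T; return u[:,:2]/u[:,2:]
def ray(d,px,z):
    V=np.array(d['view']); R=V[:3,:3]; o=-R.T@V[:3,3]
    r=np.linalg.inv(d['mtx'])@[px[0],px[1],1]; w=R.T@(r*[1,-1,-1]); return o+w*(z-o[2])/w[2]
E
python3 - <<'E'
from h import *
for n in ['top','side']: 
    d=snap(n,n+'0'); V=d['view']; print(n,d.keys(),np.round(-V[:3,:3].T@V[:3,3]))
print(sense()['ee_rot'],sense()['opening'],grasp_offset)
E
```

```text
top dict_keys(['img', 'mtx', 'view']) [ 442.  -33. 1181.]
side dict_keys(['img', 'mtx', 'view']) [   49. -1047.   831.]
[[ 9.67693151e-01 -2.52130610e-01 -3.48845144e-04]
 [-2.52130837e-01 -9.67691707e-01 -1.67381148e-03]
 [ 8.44445560e-05  1.70769052e-03 -9.99998538e-01]] 85.42741859263315 18.700000000000003
```

View pics/top0.png

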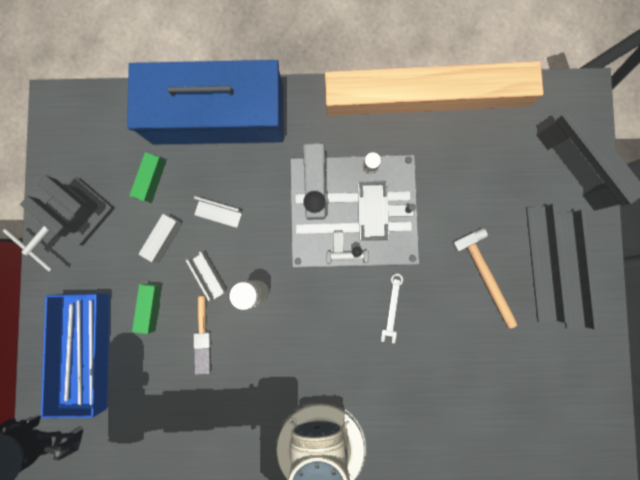

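View pics/side0.png

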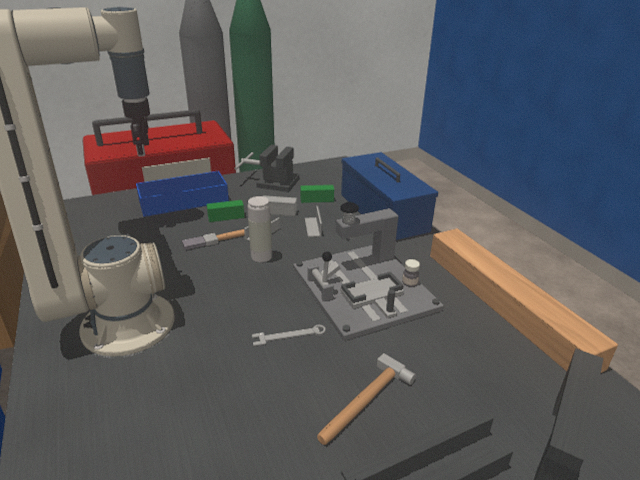

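The top view shows the candidates: a plain light bar at (160,238), light sections at (218,212) and (206,275), and green decoys at (147,177) and (145,308). The bar at (160,238) looks closed. The press is at about (355,210), with its post at (408,209), ball at (357,252) and plunger at (315,202). I'll check with a crop.

```bash
python3 - <<'E'
from h import *
d=load('top0'); im=cv2.cvtColor(d['img'],cv2.COLOR_RGB2BGR)
a=cv2.resize(im[140:320,120:270],None,fx=2.6,fy=2.6,interpolation=cv2.INTER_CUBIC)
b=cv2.resize(im[140:280,280:430],None,fx=2.6,fy=2.6,interpolation=cv2.INTER_CUBIC)
c=np.zeros((468,790,3),np.uint8); c[:,:390]=a[:468,:390]; c[:b.shape[0],395:395+b.shape[1]]=b
cv2.imwrite('pics/crop1.png',c)
g=im.astype(int); 
# box top face
hsv=cv2.cvtColor(im,cv2.COLOR_BGR2HSV)
m=((hsv[...,1]<50)&(hsv[...,2]>140)).astype(np.uint8); m[:,:120]=0; m[:,250:]=0
n,l,s,ce=cv2.connectedComponentsWithStats(m)
for i in range(1,n):
    if s[i,4]>150:
        pts=np.argwhere(l==i)[:,::-1].astype(np.float32); r=cv2.minAreaRect(pts)
        bx=cv2.boxPoints(r); w=np.array([ray(d,p,50)[:2] for p in bx]); print(s[i],ce[i],np.round(w).tolist(),np.round(w.mean(0)),r)
for p in [(292,156),(416,154),(420,266),(292,267)]: print('corner',np.round(ray(d,p,20)))
E
```

```text
[ 120    0  130   78 8154] [183.0244052   30.99852833] [[1186.0, 524.0], [1177.0, 175.0], [964.0, 175.0], [971.0, 518.0]] [1075.  348.] ((184.5, 38.5), (77.0, 129.0), 90.0)
[194 196  48  32 890] [217.17640449 212.13820225] [[603.0, 330.0], [651.0, 316.0], [611.0, 191.0], [563.0, 205.0]] [607. 260.] ((215.6422119140625, 211.69268798828125), (50.47745132446289, 19.34809112548828), 16.699243545532227)
[138 214  38  48 802] [156.62718204 237.43266833] [[500.0, 462.0], [608.0, 399.0], [585.0, 362.0], [478.0, 425.0]] [543. 412.] ((156.63233947753906, 237.27940368652344), (16.463863372802734, 48.87709426879883), 30.963756561279297)
[193 251  31  49 567] [207.81834215 275.53968254] [[494.0, 325.0], [509.0, 297.0], [398.0, 236.0], [383.0, 263.0]] [446. 281.] ((207.2892303466797, 274.6156005859375), (49.38433837890625, 12.473363876342773), 61.26020431518555)
[185 259  25  42 159] [197.26415094 279.44654088] [[484.0, 340.0], [488.0, 332.0], [384.0, 272.0], [379.0, 279.0]] [434. 306.] ((197.33843994140625, 279.5923156738281), (47.009159088134766, 3.4729721546173096), 60.2551155090332)
[229 282  21  29 511] [240.0665362  295.57729941] [[426.0, 225.0], [426.0, 174.0], [355.0, 174.0], [356.0, 224.0]] [391. 199.] ((239.0, 296.0), (28.0, 20.0), 90.0)
[193 332  17  43 618] [201.23462783 352.2038835 ] [[302.0, 315.0], [302.0, 275.0], [198.0, 274.0], [198.0, 314.0]] [250. 294.] ((201.0, 353.0), (42.0, 16.0), 90.0)
corner [758.  65.  20.]
corner [ 758. -264.   20.]
corner [ 462. -266.   20.]
corner [463.  67.  20.]
```

View pics/crop1.png

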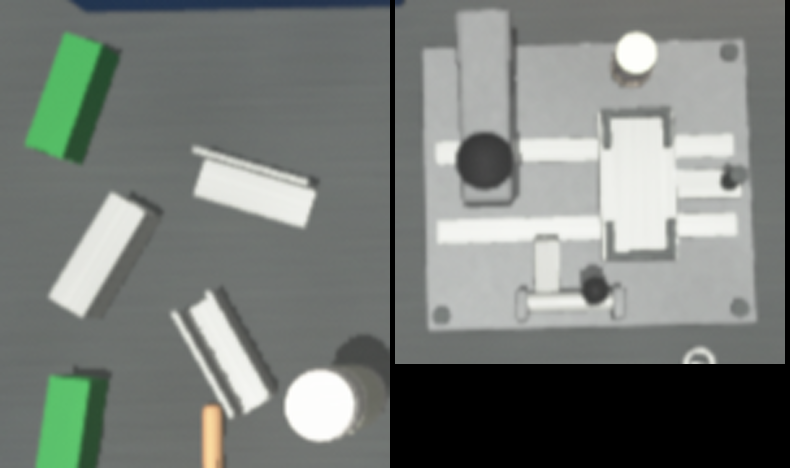

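The crop confirms the choice. The bar at (156.6,237.3) has a plain closed top, (218,212) is the L-angle and (206,275) is the U-channel, so I'm taking (156.6,237.3). Next I'll fit the press pose.

```bash
python3 - <<'E'
from h import *
from scipy.optimize import least_squares
d=load('top0'); s=load('side0')
cp=lambda x,y:(280+(x-395)/2.6,140+y/2.6)
L=[(150,143,20),(150,-187,20),(-140,143,20),(-140,-187,20),(0,75,215)]
U=np.array([cp(423,48),cp(745,40),cp(430,328),cp(756,320),cp(485,160)])
def T(q,P):
    P=np.atleast_2d(P).astype(float); c,sn=np.cos(q[2]),np.sin(q[2])
    return np.c_[q[0]+c*P[:,0]-sn*P[:,1], q[1]+sn*P[:,0]+c*P[:,1], P[:,2]]
r=least_squares(lambda q:(proj(d,T(q,L))-U).ravel(),[603,-77,0]); q=r.x
print(q,np.degrees(q[2]),r.fun.round(1))
inv=lambda p:(np.array([[np.cos(q[2]),np.sin(q[2])],[-np.sin(q[2]),np.cos(q[2])]])@(p[:2]-q[:2])).round(1)
print('post',inv(ray(d,cp(735,175),92)),'ball120/135',inv(ray(d,cp(597,288),120)),inv(ray(d,cp(597,288),135)))
for n,p in dict(trayL=(603,185),trayR=(675,185)).items(): print(n,inv(ray(d,cp(*p),36)))
for c in (0,.015,.03): print('tray',c,T(q,[0,-75+1000*c,36]))
im=cv2.cvtColor(s['img'],cv2.COLOR_RGB2BGR)
k=4; x0,y0=290,190; im=cv2.resize(im[y0:340,x0:450],None,fx=k,fy=k,interpolation=cv2.INTER_CUBIC)
for p in T(q,L+[(0,-165,92),(0,-135,92),(-115,-20,135),(-67,-20,120)]):
    u=(proj(s,p)[0]-[x0,y0]+.5)*k; cv2.circle(im,tuple(int(v) for v in u),4,(0,0,255),-1)
cv2.imwrite('pics/side_fit.png',im)
np.save('q.npy',q)
bx=np.array([(500,462),(608,399),(585,362),(478,425)]);
B=np.array([(x,y,z) for z in (0,50) for x in(-60,60) for y in (-20,20)])
import math
print(proj(s,T([543,412,math.radians(-30.4)],B)).round())
E
```

```text
[ 6.04455725e+02 -7.57964793e+01  1.32252324e-02] 0.7577500011468169 [-0.3 -0.4  0.3 -1.  -0.9  1.   0.7  0.9  0.1 -0.5]
post [  -1.6 -157. ] ball120/135 [-106.7  -21.6] [-107.5  -20.7]
trayL [  0.2 -36. ]
trayR [  -1.8 -107.5]
tray 0 [[ 605.44758823 -150.78992038   36.        ]]
tray 0.015 [[ 605.24921553 -135.79123216   36.        ]]
tray 0.03 [[ 605.05084283 -120.79254394   36.        ]]
[[261. 214.]
 [264. 208.]
 [295. 216.]
 [297. 211.]
 [260. 201.]
 [263. 196.]
 [295. 203.]
 [297. 198.]]
```

View pics/side_fit.png

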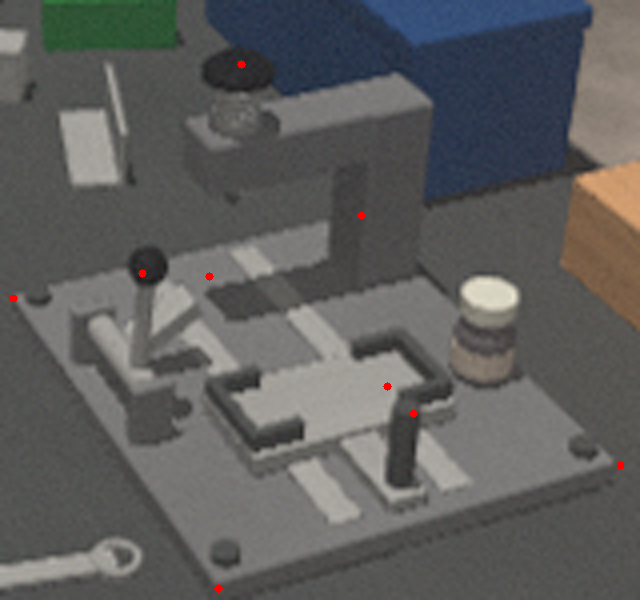

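The overlay fits the press within about 1 px: plunger head, plate corners and post all line up. The carriage is at about 5 mm, and the upright lever is at about 0.7 rad. Moving above the box.

Emit:
play_rows(moves=[[[0.202,-0.06,0,-0.055,1],[0.202,-0.06,0,-0.055,1],[0.202,-0.06,0,-0.055,1],[0.202,-0.06,0,-0.055,1],[0.202,-0.06,0,-0.055,1],[0.202,-0.06,0,-0.055,1],[0.202,-0.06,0,-0.055,1],[0.202,-0.06,0,-0.055,1],[0.202,-0.06,0,-0.055,1],[0.202,-0.06,0,-0.055,1],[0,0,0,0,1],[0,0,0,0,1],[0,0,0,0,1]]], grip_force=60)

```text
time_s: 1.4
tool_pos: [542.0, 412.5, 231.1]
ee_rot: [[0.863, -0.505, -0.001], [-0.505, -0.863, -0.0], [-0.0, 0.0, -1.0]]
wrist_force: [0.3, 0.7, 0.5]
opening: 85.6
grasp_force: 0.0
```

```bash
python3 - <<'E'
from h import *
d=snap('wrist','w1'); s=sense(); print(s['tool_pos'],np.round(s['ee_rot'],3).tolist())
im=cv2.cvtColor(d['img'],cv2.COLOR_RGB2BGR)
import math
c,sn=math.cos(math.radians(-30.4)),math.sin(math.radians(-30.4))
P=[(543+c*x-sn*y,412+sn*x+c*y,50) for x in(-60,60) for y in(-20,20)]
for u in proj(d,P): cv2.circle(im,tuple(int(v) for v in u),4,(0,0,255),-1)
cv2.imwrite('pics/w1o.png',im)
E
```

```text
[541.73940194 412.75121057 231.45528997] [[0.864, -0.504, -0.0], [-0.504, -0.864, 0.0], [-0.0, -0.0, -1.0]]
```

View pics/w1o.png

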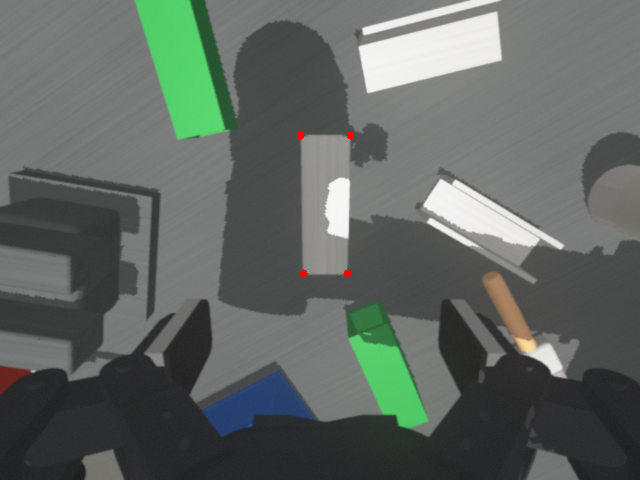

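The predicted corners (red dots) coincide with the box's top face at (300..350, 134..273), so the pose is good. Descending to grasp.

Emit:
play_rows(moves=[[[0.005,-0.004,-0.2,0,1],[0,0,-0.2,0,1],[0,0,-0.2,0,1],[0,0,-0.2,0,1],[0,0,-0.15,0,1],[0,0,-0.1,0,1],[0,0,-0.06,0,1],[0,0,0,0,1],[0,0,0,0,0],[0,0,0,0,0],[0,0,0,0,0],[0,0,0,0,0],[0,0,0,0,0],[0,0,0,0,0],[0,0,0,0,0],[0,0,0,0,0],[0,0,0,0,0],[0,0,0,0,0]]], grip_force=60)

```text
time_s: 3.25
tool_pos: [544.0, 411.8, 10.8]
ee_rot: [[0.863, -0.505, 0.001], [-0.505, -0.863, 0.001], [0.001, -0.002, -1.0]]
wrist_force: [-2.5, -2.0, 6.6]
opening: 39.6
grasp_force: 63.5
```

Emit:
play_rows(moves=[[[0,0,0.1,0,0],[0,0,0.2,0,0],[0,0,0.2,0,0],[0,0,0.2,0,0],[0,0,0.2,0,0],[0,0,0.2,0,0],[0,0,0.2,0,0],[0,0,0,0,0],[0,0,0,0,0]]])

```text
time_s: 4.15
tool_pos: [543.1, 411.8, 268.1]
ee_rot: [[0.863, -0.505, -0.002], [-0.505, -0.863, 0.0], [-0.002, 0.001, -1.0]]
wrist_force: [0.0, 0.2, -7.7]
opening: 39.4
grasp_force: 62.7
```

Emit:
play_rows(moves=[[[0.017,-0.155,0,0.06,0],[0.017,-0.155,0,0.06,0],[0.017,-0.155,0,0.06,0],[0.017,-0.155,0,0.06,0],[0.017,-0.155,0,0.06,0],[0.017,-0.155,0,0.06,0],[0.017,-0.155,0,0.06,0],[0.017,-0.155,0,0.06,0],[0.017,-0.155,0,0.06,0],[0.017,-0.155,0,0.06,0],[0.017,-0.155,0,0.06,0],[0.017,-0.155,0,0.06,0],[0.017,-0.155,0,0.06,0],[0.017,-0.155,0,0.06,0],[0.017,-0.155,0,0.06,0],[0.017,-0.155,0,0.06,0],[0.017,-0.155,0,0.06,0],[0.017,-0.155,0,0.06,0],[0,0,0,0,0],[0,0,0,0,0]]])

```text
time_s: 6.15
tool_pos: [603.6, -146.7, 265.9]
ee_rot: [[1.0, 0.008, -0.006], [0.008, -1.0, 0.002], [-0.006, -0.002, -1.0]]
wrist_force: [-0.2, 0.7, -7.1]
opening: 39.2
grasp_force: 63.2
```

```bash
python3 - <<'E'
from h import *
d=snap('wrist','w2'); s=sense(); print(s['tool_pos'],np.round(s['ee_rot'],3).tolist())
q=np.load('q.npy'); im=cv2.cvtColor(d['img'],cv2.COLOR_RGB2BGR)
c,sn=np.cos(q[2]),np.sin(q[2])
def W(x,y,z): return (q[0]+c*x-sn*y,q[1]+sn*x+c*y,z)
# predicted tray inner-space corners at rail top (c=5mm), and post
for p in [W(x,-70+y,50) for x in(-67,67) for y in(-26,26)]+[W(0,-160,92)]:
    u=proj(d,p)[0]; cv2.circle(im,tuple(int(v) for v in u),3,(0,0,255),-1)
cv2.imwrite('pics/w2o.png',im)
E
```

```text
[ 603.87806326 -146.00135199  266.56529351] [[1.0, 0.01, -0.005], [0.01, -1.0, 0.001], [-0.005, -0.002, -1.0]]
```

View pics/w2o.png

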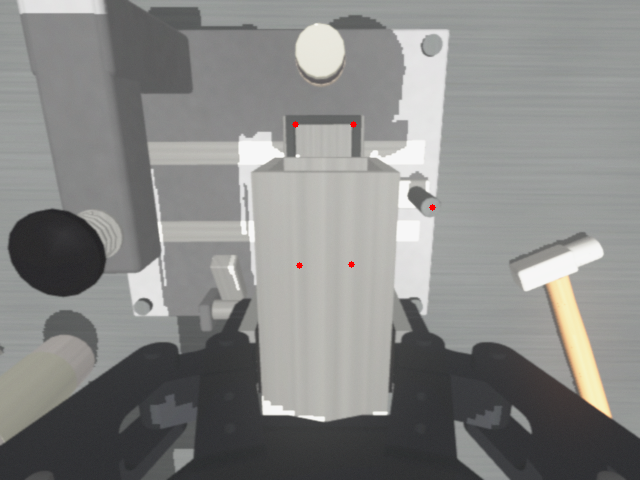

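The tray's inner corners match the prediction, at (295,124) and (353,124). The post top is at (428,206), so the carriage is at about 6 mm. Lowering the box.

Emit:
play_rows(moves=[[[0.01,0.003,-0.2,0,0],[0,0,-0.2,0,0],[0,0,-0.2,0,0],[0,0,-0.15,0,0],[0,0,-0.15,0,0],[0,0,-0.08,0,0],[0,0,-0.03,0,0],[0,0,0,0,0],[0,0,0,0,0],[0,0,0,0,0]]])

```text
time_s: 7.2
tool_pos: [607.8, -145.8, 68.8]
ee_rot: [[1.0, 0.011, 0.003], [0.011, -1.0, -0.0], [0.003, 0.0, -1.0]]
wrist_force: [-0.9, 0.1, -6.2]
opening: 39.2
grasp_force: 63.2
```

Emit:
play_rows(moves=[[[-0.007,0,-0.03,0,0],[0,0,-0.03,0,0],[0,0,-0.02,0,0],[0,0,-0.015,0,0],[0,0,0,0,0],[0,0,0,0,0],[0,0,0,0,0]]])

```text
time_s: 7.9
tool_pos: [605.6, -146.0, 48.5]
ee_rot: [[1.0, 0.01, 0.001], [0.01, -1.0, -0.0], [0.001, 0.0, -1.0]]
wrist_force: [0.2, -0.4, -6.8]
opening: 39.3
grasp_force: 63.3
```

```bash
python3 - <<'E'
from h import *
s=sense(); print(s['tool_pos'],s['wrist_force'])
d=snap('side','s2'); im=cv2.cvtColor(d['img'],cv2.COLOR_RGB2BGR)
cv2.imwrite('pics/s2c.png',cv2.resize(im[180:340,290:450],None,fx=3.5,fy=3.5,interpolation=cv2.INTER_CUBIC))
E
```

```text
[ 605.61679802 -146.0140921    48.54931182] [ 0.2027223  -0.43389881 -6.84684918]
```

View pics/s2c.png

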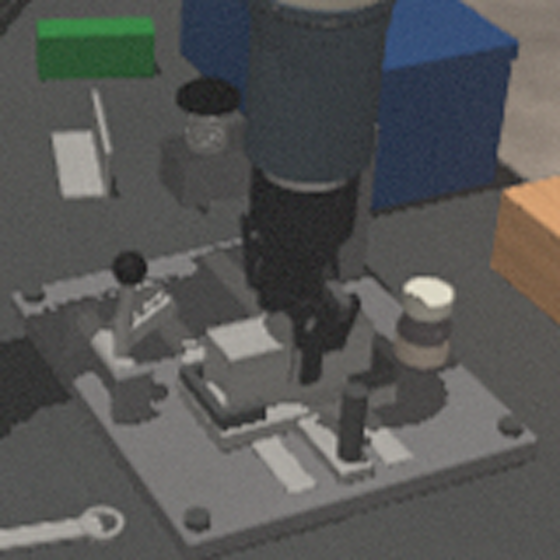

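The box (about (245,355) in the crop) sits between the stops, just above the floor. I'll lower it the last 2 mm and release.

Emit:
play_rows(moves=[[[0,0,-0.008,0,0],[0,0,-0.006,0,0],[0,0,0,0,0],[0,0,0,0,0.15],[0,0,0,0,0.4],[0,0,0,0,0.7],[0,0,0,0,0.75],[0,0,0,0,0.75],[0,0,0,0,0.75],[0,0,0,0,0.75]]])

```text
time_s: 8.95
tool_pos: [605.5, -146.0, 45.4]
ee_rot: [[1.0, 0.01, 0.0], [0.01, -1.0, -0.0], [0.0, 0.0, -1.0]]
wrist_force: [-0.6, 0.3, 0.7]
opening: 64.1
grasp_force: 0.0
```

Emit:
play_rows(moves=[[[0,0,0.1,0,0.75],[0,0,0.2,0,0.75],[0,0,0.2,0,0.75],[0,0,0.2,0,0],[0,0,0.08,0,0],[-0.15,0.12,0,0,0],[-0.16,0.12,0,0,0],[0,0,0,0,0],[0,0,-0.16,0,0],[0,0,-0.15,0,0],[0,0,-0.15,0,0],[0,0,0,0,0],[0,0,0,0,0]]])

```text
time_s: 10.25
tool_pos: [543.8, -98.3, 110.2]
ee_rot: [[1.0, 0.011, -0.0], [0.011, -1.0, -0.001], [-0.0, 0.001, -1.0]]
wrist_force: [0.3, -0.8, 1.3]
opening: 0.3
grasp_force: 0.0
```

Emit:
play_rows(moves=[[[-0.06,0,0,0,0],[-0.06,0,0,0,0],[-0.06,0,0,0,0],[-0.06,0,0,0,0],[-0.06,0,0,0,0],[-0.05,0,0,0,0],[-0.03,0,0,0,0],[0,0,0,0,0],[0,0,0,0,0]]])

```text
time_s: 11.15
tool_pos: [466.8, -98.0, 109.4]
ee_rot: [[1.0, 0.01, -0.001], [0.01, -1.0, -0.0], [-0.001, 0.0, -1.0]]
wrist_force: [0.2, -0.5, -0.1]
opening: -0.4
grasp_force: 0.0
```

```bash
python3 - <<'E'
from h import *
s=sense(); print(s['tool_pos'],s['wrist_force'])
d=snap('side','s3'); im=cv2.cvtColor(d['img'],cv2.COLOR_RGB2BGR)
cv2.imwrite('pics/s3c.png',cv2.resize(im[180:340,290:450],None,fx=3.5,fy=3.5,interpolation=cv2.INTER_CUBIC))
E
```

```text
[466.82893187 -97.99663243 109.3628805 ] [ 0.2041487  -0.52735573 -0.07032955]
```

View pics/s3c.png

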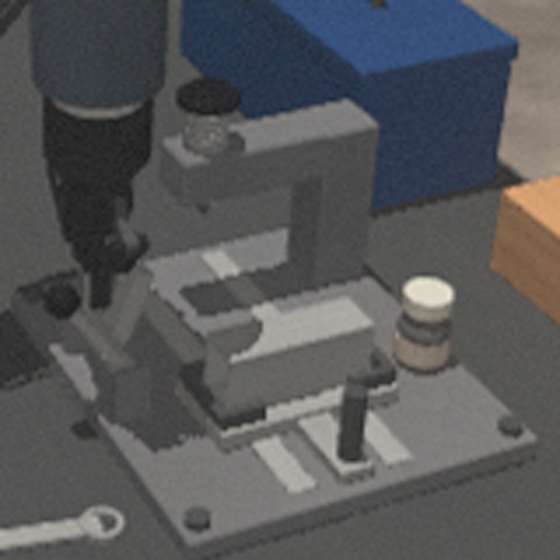

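The box is seated in the tray, and the lever ball at (62,300) in the crop leans toward the robot. I'll push a little more until the stop is felt.

Emit:
play_rows(moves=[[[-0.015,0,0,0,0],[-0.015,0,0,0,0],[0,0,0,0,0]]])

```text
time_s: 11.5
tool_pos: [465.4, -97.8, 110.3]
ee_rot: [[1.0, 0.011, 0.008], [0.011, -1.0, -0.0], [0.008, 0.0, -1.0]]
wrist_force: [11.9, -1.5, -6.7]
opening: -0.0
grasp_force: 5.6
```

Stop felt at 12 N, so the lever is free. Next, behind the post.

Emit:
play_rows(moves=[[[0.06,0,0,0,0],[0.04,0,0.15,0,0],[0,0,0.2,0,0],[0,0,0.1,0,0],[0.16,-0.22,0,0,0],[0.16,-0.22,0,0,0],[0.16,-0.22,0,0,0],[0.05,-0.22,0,0,0],[0,0,0,0,0],[0,0,-0.2,0,0],[0,0,-0.2,0,0],[0,0,-0.15,0,0],[0,0,-0.1,0,0],[0,0,0,0,0],[0,0,0,0,0]]])

```text
time_s: 13.0
tool_pos: [579.7, -263.3, 69.8]
ee_rot: [[1.0, 0.011, -0.001], [0.011, -1.0, -0.0], [-0.001, 0.0, -1.0]]
wrist_force: [0.7, -0.0, 1.3]
opening: 0.3
grasp_force: 0.0
```

Emit:
play_rows(moves=[[[0,-0.07,0,0,0],[0.07,0,0,0,0],[0.07,0,-0.01,0,0],[0,0,0,0,0],[0,0,0,0,0]]])

```text
time_s: 13.5
tool_pos: [607.9, -277.9, 68.4]
ee_rot: [[1.0, 0.01, 0.001], [0.01, -1.0, -0.0], [0.001, 0.0, -1.0]]
wrist_force: [0.1, -0.4, 0.5]
opening: 0.1
grasp_force: 0.0
```

Emit:
play_rows(moves=[[[0,0.03,0,0,0],[0,0.06,0,0,0],[-0.001,0.075,0,0,0],[-0.001,0.075,0,0,0],[-0.001,0.075,0,0,0],[-0.001,0.075,0,0,0],[-0.001,0.075,0,0,0],[-0.001,0.075,0,0,0],[-0.001,0.075,0,0,0],[-0.001,0.07,0,0,0],[-0.001,0.04,0,0,0],[0,0,0,0,0],[0,0,0,0,0]]])

```text
time_s: 14.8
tool_pos: [605.9, -131.6, 67.1]
ee_rot: [[1.0, 0.01, -0.0], [0.01, -1.0, 0.001], [-0.0, -0.001, -1.0]]
wrist_force: [-0.1, -0.6, 0.5]
opening: -0.1
grasp_force: 0.0
```

Emit:
play_rows(moves=[[[0,0.03,0,0,0],[0,0.03,0,0,0],[0,0.02,0,0,0],[0,0,0,0,0]]])

```text
time_s: 15.2
tool_pos: [605.8, -115.5, 67.3]
ee_rot: [[1.0, 0.01, -0.0], [0.01, -1.0, 0.001], [-0.0, -0.001, -1.0]]
wrist_force: [0.6, -0.6, -0.6]
opening: -0.1
grasp_force: 0.0
```

Emit:
play_rows(moves=[[[0,0.015,0,0,0],[0,0.015,0,0,0]]])

```text
time_s: 15.4
tool_pos: [605.7, -110.7, 67.5]
ee_rot: [[1.0, 0.01, -0.0], [0.01, -1.0, -0.001], [-0.0, 0.001, -1.0]]
wrist_force: [1.0, -11.4, -2.5]
opening: -0.2
grasp_force: 6.4
```

Emit:
play_rows(moves=[[[0,0.008,0,0,0],[0,0,0,0,0]]])

```text
time_s: 15.6
tool_pos: [605.7, -110.8, 67.5]
ee_rot: [[1.0, 0.01, -0.001], [0.01, -1.0, -0.003], [-0.001, 0.003, -1.0]]
wrist_force: [1.5, -10.0, -2.7]
opening: -0.1
grasp_force: 4.9
```

```bash
python3 - <<'E'
from h import *
s=sense(); print(s['tool_pos'],s['wrist_force'])
d=snap('side','s4'); im=cv2.cvtColor(d['img'],cv2.COLOR_RGB2BGR)
cv2.imwrite('pics/s4c.png',cv2.resize(im[180:340,290:450],None,fx=3.5,fy=3.5,interpolation=cv2.INTER_CUBIC))
E
```

```text
[ 605.74333633 -110.79529886   67.53307806] [  1.45159981 -10.03868813  -2.67621776]
```

View pics/s4c.png

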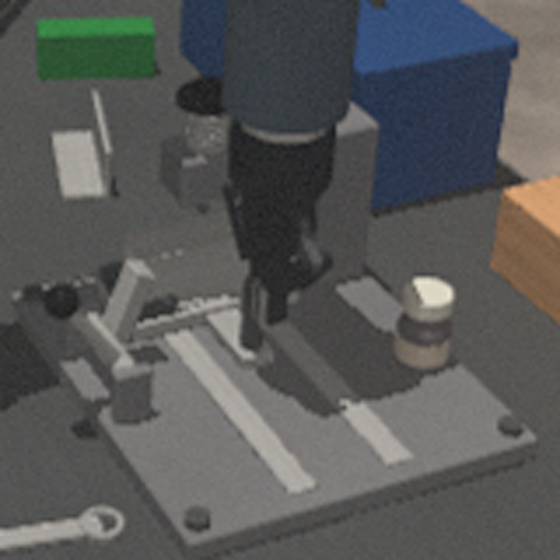

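The carriage is home, pressed against its stop at 10 N, with the box beneath the punch arm. I'll go to the robot side of the lever ball and lock it.

Emit:
play_rows(moves=[[[0,-0.06,0,0,0],[0,-0.06,0.1,0,0],[0,0,0.2,0,0],[0,0,0.2,0,0],[0,0,0.17,0,0],[-0.17,0.03,0,0,0],[-0.17,0.03,0,0,0],[-0.17,0.03,0,0,0],[-0.17,0.03,0,0,0],[-0.17,0.03,0,0,0],[-0.18,0.03,0,0,0],[0,0,0,0,0],[0,0,0,0,0]]])

```text
time_s: 16.95
tool_pos: [399.8, -96.4, 202.2]
ee_rot: [[1.0, 0.011, 0.002], [0.011, -1.0, 0.001], [0.002, -0.001, -1.0]]
wrist_force: [0.7, -0.3, -0.8]
opening: -0.2
grasp_force: 0.0
```

Emit:
play_rows(moves=[[[0,0,-0.16,0,0],[0,0,-0.15,0,0],[0,0,-0.15,0,0],[0,0,0,0,0],[0.05,0,0,0,0],[0.07,0,0,0,0],[0.07,0,0,0,0],[0.07,0,0,0,0],[0.07,0,0,0,0],[0.07,0,0,0,0],[0.07,0,0,0,0],[0.05,0,0,0,0],[0,0,0,0,0]]])

```text
time_s: 18.25
tool_pos: [506.1, -96.8, 110.3]
ee_rot: [[1.0, 0.01, 0.002], [0.01, -1.0, -0.0], [0.002, 0.0, -1.0]]
wrist_force: [-0.5, 0.1, 0.4]
opening: -0.2
grasp_force: 0.0
```

Emit:
play_rows(moves=[[[0.02,0,0,0,0],[0.015,0,0,0,0],[0,0,0,0,0]]])

```text
time_s: 18.55
tool_pos: [510.8, -96.7, 109.6]
ee_rot: [[1.0, 0.01, -0.0], [0.01, -1.0, -0.0], [-0.0, 0.0, -1.0]]
wrist_force: [-1.3, -0.3, -0.4]
opening: -0.1
grasp_force: 0.5
```

Emit:
play_rows(moves=[[[0.015,0,0,0,0],[0.01,0,0,0,0],[0,0,0,0,0]]])

```text
time_s: 18.85
tool_pos: [514.7, -96.7, 109.1]
ee_rot: [[1.0, 0.01, -0.003], [0.01, -1.0, -0.0], [-0.003, -0.0, -1.0]]
wrist_force: [-5.3, -0.6, 0.6]
opening: -0.5
grasp_force: 2.6
```

Emit:
play_rows(moves=[[[0.015,0,0,0,0],[0,0,0,0,0]]])

```text
time_s: 19.05
tool_pos: [515.1, -96.8, 108.9]
ee_rot: [[1.0, 0.01, -0.008], [0.01, -1.0, -0.0], [-0.008, -0.0, -1.0]]
wrist_force: [-12.8, 1.6, 5.8]
opening: -0.0
grasp_force: 6.6
```

Emit:
play_rows(moves=[[[-0.08,0,0,0,0],[-0.04,0,0.15,0,0],[0,0,0.2,0,0],[0,0,0.2,0,0],[0,0,0.2,0,0],[0,0,0,0,0]]])

```text
time_s: 19.65
tool_pos: [498.5, -97.3, 266.6]
ee_rot: [[1.0, 0.011, 0.014], [0.011, -1.0, -0.001], [0.014, 0.002, -1.0]]
wrist_force: [0.1, -0.1, 0.4]
opening: 0.3
grasp_force: 0.0
```

```bash
python3 - <<'E'
from h import *
print(sense()['tool_pos'])
q=np.load('q.npy'); c,sn=np.cos(q[2]),np.sin(q[2])
W=lambda x,y,z:(q[0]+c*x-sn*y,q[1]+sn*x+c*y,z)
d=snap('side','s5'); im=cv2.cvtColor(d['img'],cv2.COLOR_RGB2BGR); k=4
im=cv2.resize(im[180:320,290:450],None,fx=k,fy=k,interpolation=cv2.INTER_CUBIC)
for p,col in [(W(-67,-20,120),(0,0,255)),(W(0,-15,92),(0,0,255))]+[(W(x,75+y,86),(0,255,0)) for x in(-60,60) for y in(-20,20)]:
    u=(proj(d,p)[0]-[290,180]+.5)*k; cv2.circle(im,tuple(int(v) for v in u),3,col,-1)
cv2.imwrite('pics/s5c.png',im)
E
```

```text
[498.48102288 -97.33634403 266.58520665]
```

View pics/s5c.png

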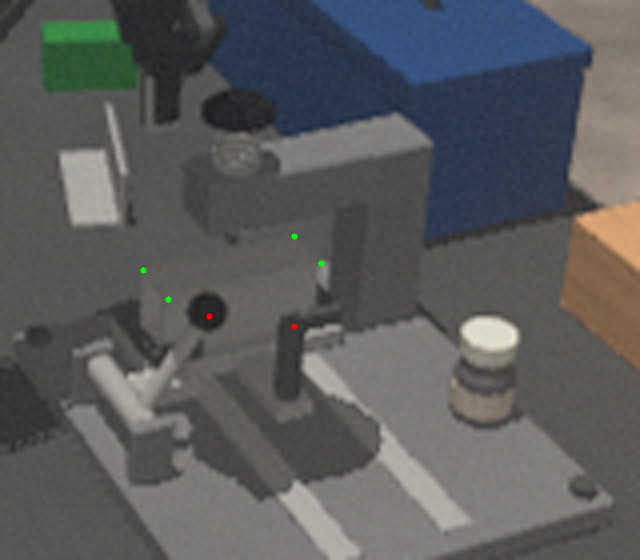

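The ball (207,311) and post (290,323) sit within about 1.5 px of their locked and home predictions, and the box corners also match. Moving over the plunger.

Emit:
play_rows(moves=[[[0.13,0.12,0,0,0],[0.13,0.12,0,0,0],[0.13,0.12,0,0,0],[0.135,0.123,0,0,0],[0,0,0,0,0],[0,0,-0.15,0,0],[0,0,0,0,0],[0,0,0,0,0]]])

```text
time_s: 20.5
tool_pos: [599.5, -0.6, 229.3]
ee_rot: [[1.0, 0.01, -0.001], [0.01, -1.0, -0.001], [-0.001, 0.001, -1.0]]
wrist_force: [0.5, 0.6, -0.2]
opening: 0.1
grasp_force: 0.0
```

Emit:
play_rows(moves=[[[0.02,0,-0.02,0,0],[0,0,-0.03,0,0],[0,0,-0.03,0,0],[0,0,-0.03,0,0],[0,0,-0.03,0,0],[0,0,-0.03,0,0],[0,0,0,0,0]]])

```text
time_s: 21.2
tool_pos: [604.3, -0.2, 197.6]
ee_rot: [[1.0, 0.011, 0.003], [0.011, -1.0, -0.0], [0.003, 0.0, -1.0]]
wrist_force: [-5.2, 1.8, 13.3]
opening: -0.2
grasp_force: 6.9
```

Emit:
play_rows(moves=[[[0,0,-0.015,0,0],[0,0,-0.015,0,0],[0,0,-0.01,0,0],[0,0,0,0,0],[0,0,0,0,0]]])

```text
time_s: 21.7
tool_pos: [604.3, -0.2, 191.6]
ee_rot: [[1.0, 0.011, 0.005], [0.011, -1.0, -0.0], [0.005, 0.0, -1.0]]
wrist_force: [-7.0, 2.3, 18.1]
opening: 0.0
grasp_force: 9.0
```

Emit:
play_rows(moves=[[[0,0,-0.01,0,0],[0,0,-0.01,0,0],[0,0,-0.01,0,0],[0,0,0,0,0]]])

```text
time_s: 22.1
tool_pos: [604.4, -0.3, 190.8]
ee_rot: [[1.0, 0.012, 0.01], [0.012, -1.0, -0.001], [0.01, 0.001, -1.0]]
wrist_force: [-18.3, 5.5, 39.8]
opening: -0.0
grasp_force: 20.1
```

The plunger is on its stop: force jumped to 40 N with no further travel. Hold briefly, then let it come back up.

Emit:
play_rows(moves=[[[0,0,0.005,0,0],[0,0,0,0,0],[0,0,0,0,0],[0,0,0.05,0,0],[0,0,0.08,0,0],[0,0,0.1,0,0],[0,0,0.15,0,0],[0,0,0.15,0,0],[-0.15,0,0,0,0],[-0.15,0,0,0,0],[-0.15,0,0,0,0],[0,0,0,0,0],[0,0,0,0,0],[0,0,0,0,0]]])

```text
time_s: 23.5
tool_pos: [514.3, 0.0, 288.1]
ee_rot: [[1.0, 0.01, -0.0], [0.01, -1.0, -0.0], [-0.0, 0.0, -1.0]]
wrist_force: [-0.6, 1.0, -0.4]
opening: 0.2
grasp_force: 0.0
```

```bash
python3 - <<'E'
from h import *
s=sense(); print(s['time_s'],s['tool_pos'],s['wrist_force'])
d=snap('side','s6'); a=load('s5')['img'].astype(int); b=np.asarray(d['img']).astype(int)
# compare press region with pre-press picture: changed pixels below the arm
m=(np.abs(a-b).max(2)>45)
for n,(x0,y0,x1,y1) in dict(plunger_head=(338,200,362,225),ball_box=(322,235,375,270),lever=(305,255,345,305)).items():
    print(n,m[y0:y1,x0:x1].mean().round(3))
def dark(i,x0,y0,x1,y1):
    g=i[y0:y1,x0:x1].max(2)<40; yy,xx=np.nonzero(g); return xx.mean()+x0,yy.mean()+y0,g.sum()
for n,r in dict(head=(338,200,362,216),ball=(334,250,350,264)).items(): print(n,np.round(dark(a,*r),1),np.round(dark(b,*r),1))
E
```

```text
23.5 [5.14254535e+02 1.61725056e-02 2.88111221e+02] [-0.5845455   0.98306168 -0.3885621 ]
plunger_head 0.022
ball_box 0.026
lever 0.095
head [347.1 208.2  45. ] [349.  207.1  69. ]
ball [341.3 257.3  21. ] [339.8 259.6   5. ]
```

```bash
python3 - <<'E'
from h import *
g=lambda f:cv2.GaussianBlur(cv2.cvtColor(load(f)['img'],cv2.COLOR_RGB2GRAY),(3,3),0)
a,b=g('s5'),g('s6')
for n,(x0,y0,x1,y1) in dict(head=(338,200,362,216),ball=(333,248,351,268),post=(356,256,372,284),boxend=(366,238,376,262),jar=(400,255,422,290)).items():
    r=cv2.matchTemplate(b[y0-12:y1+12,x0-12:x1+12],a[y0:y1,x0:x1],cv2.TM_CCOEFF_NORMED); _,v,_,l=cv2.minMaxLoc(r)
    print(n,'shift',(l[0]-12,l[1]-12),round(v,2))
E
```

```text
head shift (0, 0) 0.99
ball shift (0, 0) 0.91
post shift (4, 6) 0.49
boxend shift (0, 0) 0.93
jar shift (0, 0) 1.0
```

The plunger head, lever ball and box end are all where they were before the press. The post match (0.49) is too weak to use, probably because of the arm's shadow. Handing in.

```bash
python3 -c "
from workcell import close_job
print(close_job())"
```

```text
the job is handed in; nothing more can be done
None
```

I handed the job in at 23.5 s: the box section is in the tray, locked home under the punch, and the plunger was pressed to its stop and is back up; the system returned no verdict, and at the end I re-checked the plunger head, lever ball, box end and jar by image match, but not the carriage post or the other bench items.

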